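# Refill the wax-melt scoop bin and hold its flap for a customer

### The arm

A 6-joint arm with a two-finger parallel gripper is mounted at the origin on a cart in front of the work surface, level with it; the furniture and walls round the work are solid. World frame = base frame: x ahead of the robot, y to its left, z up, the work surface at z = 0. Lengths are in m, angles in rad, forces in N, time in s.
With the tool pointing down it reaches from about 0.35 to 0.975 m from the base axis. Payload 4.9 kg.
Tool frame: the origin (TCP) lies at the very end of the fingers, on their centre line; the grasp point (between the pads) lies 19 mm behind it (manip.grasp_offset is the distance from the TCP to the grasp point, in m); z points along the fingers, y is the line along which they close (so a half turn about z gives the same grasp; the last joint's range is limited). The gripper opens to 85 mm and grips with 20 to 120 N. Pads are 22 mm wide; open, the fingers measure 114 mm over their backs; the gripper's body (76 mm by 85 mm) begins 54 mm behind the grasp point. The pads swing forward as they close: fully open they stand 13 mm farther back than shut.
Start: joints at [-1.339, 0.053, 1.613, -0, 1.476, -0.119], TCP at [0.215, -0.587, 0.231] pointing down, gripper open.
Joint ranges: [-3.01, 3.01], [-1.01, 2.22], [0.06, 2.58], [-1.02, 4.17], [0.09, 2.62], [-3.14, 3.14]. Speed limits (rad/s): [2.57, 2.57, 3.14, 3.14, 3.14, 3.14].

### API

Orientations are given as a unit quaternion [w, x, y, z].
In Python, from plant import manip, eyes, job_done, models gives the robot as it stands.
- The arm moves only by the tool servo_tool, never from a script. Its argument "motion" is one flat list of numbers, 5 for each row, row after row: the opening, from -1 (shut) to 1 (fully open), then the shift along the tool's x, y, z normalised to -1 to 1, where 1 is 120 mm, then the turn about the tool's z normalised to -1 to 1, where 1 is 45 degrees. A call has 1 to 5 rows; each row is the pose to reach, as a shift and turn from the pose commanded when the call began, along the tool's axes at that moment; what a row does not reach only later rows make up. A row lasts 1/8 s, in which the tool goes at most 62.5 mm and 10.7 degrees, less where a joint would pass 70% of its speed; a pose out of reach is approached as far as the arm can. A call with a number of a shift or a turn outside -1 to 1 is refused whole. A call with a gripper value outside its range is refused whole. The fingers move at their own pace and stop on an object; the grip force is fixed at half the most. Time passes only in rows, so rows that repeat a pose let the fingers close. It gives the time, the measured TCP pose, the force, the opening and the grip force at its end, in the units of the state.
- manip.state(): the state, without advancing time (a new reading comes with each control period).
- eyes.grab_frame(name): name is "side" or "top" or "wrist"; returns (picture, depth): 480x640x3 uint8, red, green, blue; 480x640 float32, m along the optical axis (not along the pixel's ray), 0 where there is no reading.
- eyes.camera_params(name): a dict with "fov_y" (degrees; the focal length in pixels is half the picture's height over the tangent of half this angle, whatever the lens; pixels are square), "cx", "cy" (the principal point, pixels), "D" ([k1, k2, p1, p2, k3] as OpenCV has them; the pictures are not rectified), "pose" (4x4, takes a point from camera to world coordinates); the wrist camera has in their place "T_tool_cam" (4x4, takes a point from camera to tool coordinates, whose origin is the TCP and whose axes are the flange's). Camera axes: x right, y up, looking along -z (the intrinsics and any distortion apply to the point x, -y, -z); pixel columns grow to the right and rows downward; lengths in m; the calibration is good to about 2 mm. A picture is of the moment at which its call begins: read the wrist's pose just before it. camera_params takes no time and is no camera call.
- job_done(): hands the job in; it is judged then, once.
Trained networks look in the newest picture that a camera, given by its name, has taken for a name from the list of things; names that differ only in an ending like _2 or _b are one class to them, and where a whole thing is asked for, a point or a joint stands for the part that bears it (a point fixed in the world has none). Each returns a list of dicts, best first, with "p" (0 to 1); they miss things now and then, are a little off and sometimes report something else, mostly with a low value. They report only what shows in the picture. A call takes as long as a camera call.
- models.regions_of(camera, label): "mask" (480x640 bool, what is visible of it) and "pixel" ([column, row] in pixels, amid what is visible of it).
The state is a dict: "time": time; "joint_pos": joint angles; "joint_vel": joint speeds; "joint_efforts": joint torques, N m; "tool_pos": TCP position; "tool_rot": TCP orientation; "contact_force": force on the tool from outside, world axes, zero at the start; "ft_torque": the same for the moment, N m; "gripper_width": opening from 0.0 (shut) to 1.0 (fully open); "grasp_force": force on a finger pad.
Only numpy, scipy, OpenCV 4.12 (cv2) and the standard library are available. Lean on these libraries where they do the work, as an engineer would, in place of code of your own. Each camera call takes 0.05 s, during which the arm holds its last target. There are 200 camera calls.

### The job

Refill the empty scoop bin: pick up the metal tray by its wooden handle and tip all four wax melts off its open end into the open filling mouth at the top back of the bin, then set the empty tray flat on the table again and let go of it. Then lift the bin's clear front flap with the brass knob, which falls shut by itself, to about 50 degrees from closed and keep holding it there for a customer with a scoop: finish while still holding the flap, do not let go. Leave the candles, card boxes and the tin on the table where they are.

Things in the scene. Friction and masses are not known exactly. Their poses are not given: they have to be found in the camera images.
- bin: Scoop bin, fixed, left or right: dark walnut end panels, 200 mm deep (x), 130 wide (y), 170 tall. Origin: centre of underside; +x to its back, -x to its low front (towards the robot), z up. Back half of the top is the open filling mouth over a chute that slopes 38 degrees down to the front; front half is closed by the clear flap, sloping 40 degrees down to the front over a pane 76 mm high.
- bin_mouth (a point): centre of the bin's open filling mouth (85 mm along the bin's x by 116 mm along its y; bin x +9 to +94 mm), at rim height, 170 mm above the table; axes as the bin's
- flap_hinge (a point): middle of the flap's hinge line, on the bin at its x 0, 170 mm above the table; the hinge axis is the bin's y axis
- flap (a joint): angle of the clear flap in rad: 0 closed (sloping 40 degrees down to the front), grows as its front edge is lifted up and back, 0.87 = 50 degrees open (then it points to the front and 10 degrees above level); stop at 1.75. No spring or catch: its weight (about 0.14 kg) makes it fall shut from any angle.
- flap_knob (a point): middle of the head of the flap's round brass knob, 104 mm from the hinge line along the flap and 29 mm out from it: head 24 mm in diameter and 22 mm high, on an 11 mm stem 12 mm high; the knob's axis is this frame's z, square to the flap (tilted 40 degrees towards the robot when closed); x and y as the bin's when the flap is level, y along the hinge
- tray: Loose sheet-metal tray 116 mm long (x), 76 wide (y), about 0.13 kg; side walls 20 mm high, back wall (+x) 26 mm, open end at -x, towards the robot at the start. Wooden handle 16 mm wide, 22 tall (23 to 45 mm above the underside), 76 long, out of the back, pointing away from the robot. Smooth: melts slide at 13 to 19 degrees of tilt. Origin: centre of the metal part's underside, z up.
- tray_grip (a point): point in the middle of the handle's thickness, 88 mm from the tray's origin along its +x, 34 mm above its underside: where to grip it, fingers closing along the tray's y
- tray_lip (a point): middle of the tray's open end, on its floor: 58 mm from the origin along -x, 3 mm above the underside
- melt0: One of four equal loose cream wax melts, round tapered discs 23 to 29 mm in diameter, 17 mm high, 15 g, standing in the tray at the start; origin: centre of its smaller face, its underside at the start
- melt1: One of four equal loose cream wax melts, round tapered discs 23 to 29 mm in diameter, 17 mm high, 15 g, standing in the tray at the start; origin: centre of its smaller face, its underside at the start
- melt2: One of four equal loose cream wax melts, round tapered discs 23 to 29 mm in diameter, 17 mm high, 15 g, standing in the tray at the start; origin: centre of its smaller face, its underside at the start
- melt3: One of four equal loose cream wax melts, round tapered discs 23 to 29 mm in diameter, 17 mm high, 15 g, standing in the tray at the start; origin: centre of its smaller face, its underside at the start
- wax_tin: bystander: flat closed tin 61 x 88 x 22 mm, on the table in front of the robot, origin at the centre of its underside
- tester_mid: bystander: open tester candle in a glass, 67 mm wide, 74 mm tall, on the table midway between bin and tray; origin at the centre of its underside
- tester_left: bystander: open tester candle in a glass, 67 mm wide, 74 mm tall, at the left side of the table; origin at the centre of its underside
- cards_right: bystander: scent card box 65 x 92 x 19 mm at the right side of the table; origin at the centre of its underside

How it is judged:
On the way, in this order (a step that is already met when the one before it is completed fails the run):
1. the tray, held by the fingers, is tipped more than 10 degrees with its open end over the bin's filling mouth (angle between tray's own z axis and vertical above 0.17 rad and horizontal distance between tray_lip and bin_mouth below 0.07 m and height (world z) of tray_lip above 0.1 m and contact force between the fingers and tray above 0.3 N), for 0.05 s.
2. all four melts are inside the bin (x of melt0 in the frame of bin between -0.095 and 0.095 m and y of melt0 in the frame of bin between -0.06 and 0.06 m and z of melt0 in the frame of bin between 0.004 and 0.15 m and x of melt1 in the frame of bin between -0.095 and 0.095 m and y of melt1 in the frame of bin between -0.06 and 0.06 m and z of melt1 in the frame of bin between 0.004 and 0.15 m and x of melt2 in the frame of bin between -0.095 and 0.095 m and y of melt2 in the frame of bin between -0.06 and 0.06 m and z of melt2 in the frame of bin between 0.004 and 0.15 m and x of melt3 in the frame of bin between -0.095 and 0.095 m and y of melt3 in the frame of bin between -0.06 and 0.06 m and z of melt3 in the frame of bin between 0.004 and 0.15 m), for 0.2 s.
3. the tray stands flat on the table again, let go (height (world z) of tray below 0.006 m and angle between tray's own z axis and vertical below 0.08 rad and contact force between the fingers and tray below 0.05 N and contact force between tray and bin below 0.05 N), for 0.2 s.
4. the flap is held open at 50 degrees, give or take 7 (value of joint flap between 0.750492 and 0.994838 rad and contact force between the fingers and flap above 0.3 N), for 0.3 s.
At the end, for the whole second after the job is handed in: The fingers hold the flap still, 43 to 57 degrees open, nothing else touching it from tray or melts; all four melts are inside the bin (between its walls, below 150 mm); the tray lies flat (within 4.6 degrees, underside within 6 mm of the table) and released, not touching the bin (all of step 2 and all of step 3 and all of step 4 and velocity of joint flap between -0.1 and 0.1 rad/s and contact force between each of tray, melt0, melt1, melt2, melt3 and flap below 0.05 N); the arm keeps its last pose, push and grip.
It fails at once if a bystander is moved more than 30 mm (distance of any of wax_tin, tester_mid, tester_left, cards_right from where it was at the start of the episode above 0.03 m).
It also fails if it takes over 72 s, if anything falls off the work surface, if the arm or the gripper's body presses on something with over 40 N, if the wrist force passes 120 N, or if a joint passes its speed limit or range.

## Working session

There is one attempt and no reset: what is moved stays moved. The work goes in short steps, Python scripts to look and compute and a tool call to move; the robot and the scene stay as the last step left them, time stands still between calls to the robot, and variables do not carry over. Pictures are saved under pics/ and viewed, at most 10 in all, crops included, and the job is handed in when it is done.

Besides the shell and the picture viewer there is one more tool, called as name(argument=value, ...), one argument or row to a line, values as JSON. servo_tool: Moves the arm, as the interface text tells. Its arguments: {"type":"object","properties":{"motion":{"type":"array","items":{"type":"number","minimum":-1,"maximum":1}}},"required":["motion"]}

```bash
mkdir -p pics; cat > h.py <<'E'
import numpy as np, cv2
from scipy.spatial.transform import Rotation as R
from plant import manip, eyes, models
def tool():
    s=manip.state(); q=s["tool_rot"]; T=np.eye(4)
    T[:3,:3]=R.from_quat([q[1],q[2],q[3],q[0]]).as_matrix(); T[:3,3]=s["tool_pos"]; return T
def grab(n,save=None):
    T=tool(); im,d=eyes.grab_frame(n); p=eyes.camera_params(n)
    P=np.array(p["pose"]) if "pose" in p else T@np.array(p["T_tool_cam"])
    f=240/np.tan(np.radians(p["fov_y"])/2); K=np.array([[f,0,p["cx"]],[0,f,p["cy"]],[0,0,1.]])
    if save: cv2.imwrite("pics/"+save,im[:,:,::-1])
    return im,d,P,K,np.array(p["D"],float)
def cloud(g,m):
    im,d,P,K,D=g; m=m&(d>0); v,u=np.nonzero(m); z=d[m]
    n=cv2.undistortPoints(np.stack([u,v],1).astype(float)[:,None],K,D)[:,0]
    X=np.c_[n[:,0]*z,-n[:,1]*z,-z]; return X@P[:3,:3].T+P[:3,3]
def proj(g,X):
    im,d,P,K,D=g; c=(np.atleast_2d(X)-P[:3,3])@P[:3,:3]; c=c*[1,-1,-1]
    return cv2.projectPoints(c,np.zeros(3),np.zeros(3),K,D)[0][:,0]
def rect(X):
    (cx,cy),(w,h),a=cv2.minAreaRect((X[:,:2]*1000).astype(np.float32)); return [round(float(t),1) for t in (cx,cy,w,h,a)]
E
cat > a.py <<'E'
from h import *
np.set_printoptions(precision=3,suppress=True)
s=manip.state(); print(s["time"],s["tool_pos"],tool()[:3,:3].tolist(),s["contact_force"],s["gripper_width"])
for c in ("top","side"):
    g=grab(c,c+"0.png"); print(c,g[2][:3,3])
    for l in ["bin","flap_knob","tray","tray_grip","melt0","wax_tin","tester_mid","tester_left","cards_right"]:
        for r in models.regions_of(c,l)[:4]:
            m=cv2.erode(r["mask"].astype(np.uint8),np.ones((3,3)))>0; X=cloud(g,m)
            if r["p"]<.3 or len(X)<5: continue
            print(l,round(r["p"],2),np.round(r["pixel"]),len(X),"med",np.median(X,0),"lo",np.percentile(X,2,0),"hi",np.percentile(X,98,0),"rect",rect(X))
E
python3 a.py
```

```text
0.0 [ 0.215 -0.586  0.23 ] [[0.9391008217589325, 0.343641389744528, -0.0004917582201236188], [0.3436416707263464, -0.9390987474241943, 0.001986133609410374], [0.00022070818520245495, -0.0020341683210770116, -0.9999979067213784]] [ 0.015  0.423 -0.755] 0.9995791439734341
top [0.455 0.007 1.465]
bin 0.96 [234. 244.] 4508 med [0.497 0.221 0.119] lo [0.394 0.155 0.044] hi [0.591 0.283 0.174] rect [491.9, 239.6, 164.5, 207.8, 86.1]
flap_knob 0.85 [230. 267.] 1810 med [0.442 0.226 0.133] lo [0.391 0.171 0.091] hi [0.49  0.283 0.173] rect [441.0, 227.6, 118.8, 106.9, 85.6]
tray 0.83 [405. 248.] 661 med [ 0.488 -0.235  0.004] lo [ 0.429 -0.271 -0.004] hi [ 0.593 -0.199  0.047] rect [520.4, -234.4, 182.6, 74.8, 1.0]
melt0 0.41 [410. 261.] 42 med [ 0.457 -0.253  0.019] lo [ 0.449 -0.262  0.011] hi [ 0.466 -0.243  0.025] rect [457.4, -252.8, 17.8, 17.7, 41.5]
melt0 0.36 [485. 203.] 625 med [ 0.612 -0.454  0.017] lo [ 0.587 -0.498  0.007] hi [ 0.639 -0.414  0.024] rect [614.7, -454.9, 56.3, 92.1, 5.4]
wax_tin 0.85 [323. 286.] 544 med [ 0.386 -0.027  0.022] lo [ 0.358 -0.063  0.016] hi [0.413 0.0
[... 1242 characters left out ...]
48.] 17 med [ 0.497 -0.247  0.017] lo [ 0.49  -0.255  0.01 ] hi [ 0.506 -0.24   0.019] rect [498.4, -247.8, 12.2, 17.7, 25.4]
wax_tin 0.9 [357. 292.] 478 med [ 0.375 -0.005  0.02 ] lo [ 0.349 -0.058  0.003] hi [0.403 0.02  0.023] rect [377.5, -23.7, 55.0, 86.8, 5.0]
tester_mid 0.62 [320. 276.] 673 med [0.458 0.034 0.052] lo [ 0.438 -0.015  0.009] hi [0.502 0.051 0.072] rect [471.6, 18.6, 64.6, 71.3, 43.7]
tester_left 0.63 [138. 331.] 1390 med [0.644 0.434 0.048] lo [0.628 0.393 0.007] hi [0.693 0.457 0.072] rect [661.3, 424.4, 62.1, 72.0, 57.9]
cards_right 0.61 [350. 228.] 174 med [ 0.602 -0.433  0.015] lo [ 0.578 -0.483  0.003] hi [ 0.63  -0.407  0.018] rect [604.4, -447.1, 57.8, 86.6, 7.5]
```

```bash
python3 -c "
import cv2
t=cv2.imread('pics/top0.png');s=cv2.imread('pics/side0.png')
a=cv2.resize(t[180:320,120:500],(760,280),interpolation=2);b=cv2.resize(s[210:360,180:420],(480,300),interpolation=2)
c=cv2.copyMakeBorder(b,0,0,0,280,0);cv2.imwrite('pics/c0.png',cv2.vconcat([a,c]))"
```

```text
(no output)
```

View pics/c0.png

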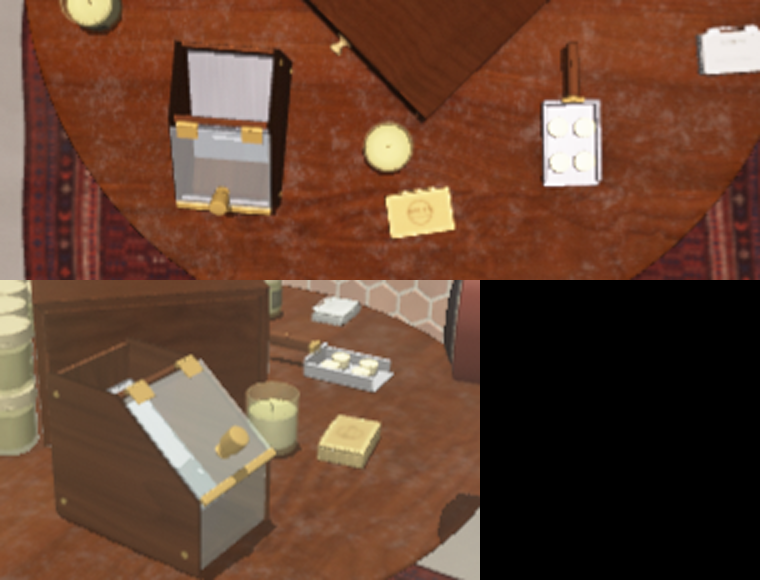

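```bash
cat > b.py <<'E'
from h import *
np.set_printoptions(precision=4,suppress=True)
g=grab("top"); X=cloud(g,np.ones((480,640),bool))
def box(x0,x1,y0,y1,z0,z1): return X[(X[:,0]>x0)&(X[:,0]<x1)&(X[:,1]>y0)&(X[:,1]<y1)&(X[:,2]>z0)&(X[:,2]<z1)]
h=box(.53,.66,-.30,-.17,.035,.06); print("handle",len(h),rect(h),h.mean(0),h[:,0].min(),h[:,0].max())
for a in np.arange(.545,.62,.01):
    q=h[abs(h[:,0]-a)<.005]; print(round(a,3),len(q),q[:,1].mean() if len(q) else None)
t=box(.40,.66,-.30,-.17,.012,.06); print("tray",len(t),rect(t),t.min(0),t.max(0))
b=box(.36,.63,.12,.32,.155,.19); print("binrim",len(b),rect(b),b.min(0),b.max(0))
b=box(.36,.63,.12,.32,.03,.19); print("bin",len(b),rect(b),b.min(0),b.max(0))
# coarse height map of the bin
for x in np.arange(.38,.62,.01):
    print(round(x,2),[ (round(1000*float(np.median(q[:,2]))) if len(q:=b[(abs(b[:,0]-x)<.005)&(abs(b[:,1]-y)<.005)]) else -1) for y in np.arange(.15,.31,.01)])
E
python3 b.py
```

```text
handle 193 [578.8, -236.2, 27.9, 83.1, 85.9] [ 0.5761 -0.2319  0.0426] 0.5382808425125698 0.6204609423637306
0.545 32 -0.23366881890369762
0.555 20 -0.23184255336972903
0.565 22 -0.23155451086586493
0.575 24 -0.23132851127367973
0.585 21 -0.23168007815083674
0.595 19 -0.23159752615722298
0.605 23 -0.23146662111982125
0.615 19 -0.23106624329479095
tray 691 [523.5, -224.0, 193.7, 98.7, 1.0] [ 0.4265 -0.2742  0.0121] [ 0.6205 -0.1753  0.052 ]
binrim 1106 [529.8, 220.8, 130.9, 133.9, 86.1] [0.459  0.1522 0.155 ] [0.5995 0.2882 0.1813]
bin 4653 [490.9, 223.5, 131.4, 213.5, 85.9] [0.3832 0.1514 0.0302] [0.5995 0.2953 0.1813]
0.38 [-1, -1, 90, 87, -1, -1, -1, -1, 126, -1, -1, -1, -1, -1, -1, -1]
0.39 [-1, 61, 90, 91, 92, 90, 91, 96, 131, 133, 89, 91, 87, 88, 88, -1]
0.4 [-1, 63, 97, 101, 98, 99, 100, 126, 139, 135, 95, 93, 94, 93, 93, -1]
0.41 [-1, 60, 104, 106, 106, 109, 107, 114, 130, 107, 105, 104, 103, 101, 100, 82]
0.42 [-1, 72, 114, 116, 114, 114, 114, 115, 113, 113, 112, 113, 111, 110, 108, -1]
0.43 [-1, 95, 124, 124, 122, 121, 123, 121, 120, 121, 121, 123, 120, 119, 118, -1]
0.44 [-
[... 720 characters left out ...]
 -1]
0.53 [-1, 128, 79, 75, 75, 76, 75, 75, 74, 72, 71, 73, 72, 131, 167, -1]
0.54 [115, 145, 84, 83, 83, 82, 83, 82, 84, 80, 81, 82, 83, 140, 168, -1]
0.55 [120, 170, 95, 91, 90, 91, 91, 88, 89, 89, 89, 90, 87, 144, 168, -1]
0.56 [102, 167, 101, 100, 98, 99, 97, 98, 97, 96, 97, 97, 98, 145, -1, -1]
0.57 [115, 171, 107, 108, 107, 107, 106, 105, 105, 104, 104, 105, 105, 153, -1, -1]
0.58 [115, 172, 115, 115, 116, 116, 115, 114, 113, 112, 114, 113, 113, 153, -1, -1]
0.59 [123, 165, 165, 162, 158, 151, 141, 135, 128, 132, 135, 124, 125, 169, -1, -1]
0.6 [-1, -1, -1, -1, -1, 164, 164, 162, 163, 164, 168, 167, 166, 169, -1, -1]
0.61 [-1, -1, -1, -1, -1, -1, -1, -1, -1, -1, -1, -1, -1, -1, -1, -1]
```

The top and side views show the bin at left (crop ~(230,130)), the tray at right (572,140), and a tall dark cabinet behind and between them (corner ~(422,120)). The hinge bar is at the middle of the bin top. I'm moving above the tray handle.

servo_tool(
  motion=[1,0.94,-0.44,0,0,1,0.94,-0.44,0,0,1,0.94,-0.44,0,0],
)

```text
time: 1.42
tool_pos: [0.305, -0.4962, 0.2315]
tool_rot: [-0.0, 0.984, 0.177, 0.0]
contact_force: [0.0, -0.7, -0.1]
gripper_width: 1.002
grasp_force: 0.0
```

servo_tool(
  motion=[1,0.94,-0.44,0,0,1,0.94,-0.44,0,0,1,0.94,-0.44,0,0],
)

```text
time: 1.8
tool_pos: [0.3921, -0.4085, 0.2315]
tool_rot: [0.0, 0.984, 0.177, 0.0]
contact_force: [-0.8, -0.5, -0.0]
gripper_width: 1.002
grasp_force: 0.0
```

servo_tool(
  motion=[1,0.94,-0.44,0,0,1,0.94,-0.44,0,0,1,0.94,-0.44,0,0],
)

```text
time: 2.17
tool_pos: [0.4795, -0.3209, 0.2313]
tool_rot: [0.0, 0.984, 0.176, 0.0]
contact_force: [-0.6, -0.1, -0.5]
gripper_width: 0.999
grasp_force: 0.0
```

servo_tool(
  motion=[1,0.94,-0.44,0,0.42,1,0.94,-0.44,0,0.42,1,0.94,-0.44,0,0.42,1,0.94,-0.44,0,0.42],
)

```text
time: 2.68
tool_pos: [0.5652, -0.2353, 0.2311]
tool_rot: [0.0, 1.0, 0.01, -0.0]
contact_force: [0.6, -0.4, 0.3]
gripper_width: 1.005
grasp_force: 0.0
```

```bash
cat > c.py <<'E'
from h import *
np.set_printoptions(precision=4,suppress=True)
g=grab("wrist","w1.png"); print(tool()); X=cloud(g,np.ones((480,640),bool))
h=X[(X[:,2]>.033)&(X[:,2]<.06)&(abs(X[:,1]+.23)<.05)&(X[:,0]>.545)&(X[:,0]<.65)]; print("handle",len(h),rect(h),h.min(0),h.max(0))
if len(h):
  for a in np.arange(.55,.62,.01):
    q=h[abs(h[:,0]-a)<.005]; print(round(a,3),len(q),q[:,1].min() if len(q) else 0,q[:,1].max() if len(q) else 0)
g=grab("top"); X=cloud(g,np.ones((480,640),bool))
for x in np.arange(.4,1.0,.03):
    print(round(x,2),[ (round(1000*float(np.median(q[:,2]))) if len(q:=X[(abs(X[:,0]-x)<.01)&(abs(X[:,1]-y)<.01)]) else -1) for y in np.arange(-.3,.5,.04)])
E
python3 c.py
```

```text
[[ 0.9998  0.0193 -0.0008  0.565 ]
 [ 0.0193 -0.9998 -0.0007 -0.2355]
 [-0.0008  0.0007 -1.      0.2311]
 [ 0.      0.      0.      1.    ]]
handle 1301 [582.2, -233.3, 74.4, 15.5, 1.5] [ 0.545  -0.242   0.0331] [ 0.6194 -0.2255  0.0484]
0.55 147 -0.24203353626787869 -0.2272371537196931
0.56 167 -0.24166123630615702 -0.2261126219126394
0.57 182 -0.24144413457646896 -0.22598359375732
0.58 173 -0.24115901099283438 -0.22589388961198964
0.59 184 -0.24092462739618684 -0.22576975602369923
0.6 185 -0.24066546593647722 -0.22565356958962549
0.61 184 -0.2403994765800196 -0.22548628062065534
0.4 [-1, -1, -1, 569, 587, 576, 23, 23, 3, -1, 0, 0, 99, 121, 94, 89, -1, -1, -3, -1]
0.43 [-1, -1, 559, 567, 575, 540, 0, 0, 0, -1, 0, 0, 123, 122, 121, 111, -1, 0, -1, -1]
0.46 [-1, -1, 557, 563, 554, 0, 1, 0, 48, -1, 0, -1, 149, 147, 145, 137, -1, 0, 1, -4]
0.49 [-1, 557, -1, 1, 558, -1, 0, 0, 49, -1, 1, 0, 171, 167, 170, -1, 0, -1, 1, 0]
0.52 [-1, 544, 516, 1, 515, 0, 0, 188, 0, -1, 0, 1, 70, 67, 65, -1, 0, 0, -1, 1]
0.55 [2, 549, 543, 520, -1, 1, 196, 195, 6, 0, 0, 0, 91, 90, 88, -1, 0, -1, 0, -1]
0.58
[... 577 characters left out ...]
165, 0, 0, 3, 81, 76, 17]
0.79 [162, 166, 164, 164, 195, 194, 195, 194, 196, 195, 196, 165, 162, 165, 83, 55, 2, 79, 20, 18]
0.82 [163, 118, 165, 165, 166, 195, 195, 194, 194, 195, 153, 166, 159, 84, 83, 81, 82, -1, 0, 13]
0.85 [161, 163, 162, 164, 166, 194, 195, 195, 195, 166, 165, 165, 163, 163, 131, 80, 85, -1, -1, 0]
0.88 [155, 163, 159, 160, 166, 152, 195, 195, 192, 158, 166, 131, 163, 163, 162, 162, -1, 0, 0, 0]
0.91 [162, 164, 162, 163, -1, 165, 165, 194, 166, 165, 153, 162, 160, 162, 163, 159, 0, 1, 1, 1]
0.94 [164, 163, 163, 164, 136, 165, 164, -1, 165, 164, 140, 161, 161, 164, 1, -1, 1, 0, 1, 0]
0.97 [-1, 162, 164, 162, 164, -1, 2, 0, 87, 163, 164, 162, 164, 162, -1, 1, 0, 0, 1, 0]
```

servo_tool(
  motion=[1,0,-0.02,0.5,0.0,1,0,-0.02,0.9,0.0,1,0,-0.02,0.9,0],
)

```text
time: 3.15
tool_pos: [0.5618, -0.2308, 0.1182]
tool_rot: [-0.002, 1.0, 0.009, -0.004]
contact_force: [-0.5, -0.4, -0.3]
gripper_width: 0.997
grasp_force: 0.0
```

servo_tool(
  motion=[1,0,0,0.4,0,1,0,0,0.7,0,1,0,0,0.87,0,1,0,0,0.87,0],
)

```text
time: 3.65
tool_pos: [0.5657, -0.2317, 0.0191]
tool_rot: [-0.0, 1.0, 0.01, -0.0]
contact_force: [0.3, 0.4, -0.4]
gripper_width: 1.002
grasp_force: 0.0
```

servo_tool(
  motion=[-0.2,0,0,0,0,-1,0,0,0,0,-1,0,0,0,0,-1,0,0,0,0,-1,0,0,0,0],
)

```text
time: 4.28
tool_pos: [0.5664, -0.2315, 0.0197]
tool_rot: [0.0, 1.0, 0.01, 0.001]
contact_force: [0.1, -0.6, 3.6]
gripper_width: 0.173
grasp_force: 60.6
```

```bash
cat > d.py <<'E'
from h import *
np.set_printoptions(precision=4,suppress=True)
s=manip.state(); print(s["time"],s["tool_pos"],s["contact_force"],s["gripper_width"],s["grasp_force"])
g=grab("side"); X0=cloud(g,np.ones((480,640),bool))
g=grab("top","t2.png"); X=cloud(g,np.ones((480,640),bool))
b=X[(X[:,2]>.183)&(X[:,2]<.205)&(X[:,0]>.45)&(X[:,0]<.72)&(abs(X[:,1])<.2)]
for x in np.arange(.48,.66,.01):
    q=b[abs(b[:,0]-x)<.005]; print(round(x,3),len(q),(q[:,1].min(),q[:,1].max()) if len(q) else 0)
print(b[np.argsort(b[:,0])[:5]])
E
python3 d.py
```

```text
4.275 [ 0.5664 -0.2315  0.0197] [ 0.089  -0.6345  3.5606] 0.17278806688468804 60.55094361305237
0.48 0 0
0.49 0 0
0.5 0 0
0.51 13 (np.float64(-0.033552773343411495), np.float64(-0.02376312079945437))
0.52 50 (np.float64(-0.045514065946806806), np.float64(-0.011678407343539364))
0.53 78 (np.float64(-0.05499484616567837), np.float64(-0.0041330877842000735))
0.54 110 (np.float64(-0.06703443286868714), np.float64(0.005712484353193298))
0.55 148 (np.float64(-0.1998649335677773), np.float64(0.015540433979755585))
0.56 174 (np.float64(-0.08629236869869776), np.float64(0.025388488147130683))
0.57 213 (np.float64(-0.09576647780264556), np.float64(0.03768099787724231))
0.58 252 (np.float64(-0.10553424209461602), np.float64(0.04732641002506329))
0.59 285 (np.float64(-0.11482298245676383), np.float64(0.05752041828449406))
0.6 312 (np.float64(-0.12449408201442484), np.float64(0.06742418589820154))
0.61 347 (np.float64(-0.13427274964567235), np.float64(0.07758746262004755))
0.62 378 (np.float64(-0.14369983810107823), np.float64(0.08447025629973247))
0.63 419 (np.float64(-0.15639088717536764), np.float64(0.09663191683649036))
0.64 453 (np.float64(-0.16614072415814485), np.float64(0.10463533454135962))
0.65 486 (np.float64(-0.17491447406168847), np.float64(0.11660018580654313))
0.66 489 (np.float64(-0.1864131493251734), np.float64(0.12610625796205016))
[[ 0.5078 -0.0289  0.189 ]
 [ 0.5099 -0.031   0.1982]
 [ 0.5101 -0.0287  0.1924]
 [ 0.5103 -0.0264  0.1877]
 [ 0.5121 -0.0308  0.2019]]
```

servo_tool(
  motion=[-1,0,0,-0.05,0,-1,0,0,-0.1,0,-1,0,0,-0.1,0,-1,0,0,-0.1,0,-1,0,0,-0.1,0],
)

```text
time: 5.0
tool_pos: [0.5656, -0.231, 0.0306]
tool_rot: [-0.0, 1.0, 0.01, -0.0]
contact_force: [-0.5, -0.3, -2.5]
gripper_width: 0.173
grasp_force: 59.8
```

```bash
cat >> h.py <<'E'
def traytilt(cam="top",save=None):
    # wall tops and floor seen from above: fit z slope along tray axis using tool pose
    T=tool(); g=grab(cam,save); rs=models.regions_of(cam,"tray")
    if not rs: print("no tray"); return
    X=cloud(g,rs[0]["mask"]); L=(X-T[:3,3]); u=L@T[:3,0]; v=L@T[:3,1]; w=L[:,2]
    k=(abs(v)<.06)&(u>-.3)&(u<.1); u,v,w=u[k],v[k],w[k]
    print("p",rs[0]["p"],"n",len(u),"u",np.percentile(u,[1,99]))
    for a in np.arange(-.16,.07,.02):
        q=abs(u-a)<.01
        if q.sum()>4: print("u %.2f n %d z(10,50,90)"%(a,q.sum()),np.round(1000*(np.percentile(w[q],[10,50,90])),1))
E
cat > e.py <<'E'
from h import *
import sys
np.set_printoptions(precision=4,suppress=True)
s=manip.state(); print(s["time"],s["tool_pos"],s["contact_force"],s["gripper_width"])
for c in sys.argv[1:]: print(c); traytilt(c,"%s_%d.png"%(c,s["time"]*1000))
E
python3 e.py top side
```

```text
5.0 [ 0.5656 -0.231   0.0306] [-0.4655 -0.3295 -2.5158] 0.17298277810915458
top
p 0.59 n 139 u [-0.0543 -0.0249]
u -0.06 n 8 z(10,50,90) [-17.9  -7.1   3.9]
u -0.04 n 105 z(10,50,90) [-20.6 -16.8  -5.9]
u -0.02 n 26 z(10,50,90) [-18.5  10.5  21.4]
side
p 0.93 n 552 u [-0.1425  0.0444]
u -0.14 n 75 z(10,50,90) [-19.8 -17.9  -5. ]
u -0.12 n 94 z(10,50,90) [-19.4 -12.9  -1.4]
u -0.10 n 43 z(10,50,90) [-17.4  -7.9  -0.5]
u -0.08 n 70 z(10,50,90) [-18.8 -11.4  -2.8]
u -0.06 n 38 z(10,50,90) [-16.   -8.2  -0.7]
u -0.04 n 122 z(10,50,90) [-17.2  -5.6   6.6]
u -0.02 n 47 z(10,50,90) [-10.4   8.1  19.1]
u 0.02 n 29 z(10,50,90) [ 6.9 14.6 22.4]
u 0.04 n 34 z(10,50,90) [ 6.5 16.3 22.6]
```

servo_tool(
  motion=[-1,0,0,-0.1,0,-1,0,0,-0.3,0,-1,0,0,-0.55,0,-1,0,0,-0.78,0,-1,0,0,-0.88,0],
)

```text
time: 5.82
tool_pos: [0.5671, -0.2318, 0.1397]
tool_rot: [0.001, 1.0, 0.01, 0.002]
contact_force: [0.0, 0.0, -2.4]
gripper_width: 0.169
grasp_force: 59.8
```

servo_tool(
  motion=[-1,0,0,-0.1,0,-1,0,0,-0.3,0,-1,0,0,-0.55,0,-1,0,0,-0.78,0,-1,0,0,-0.88,0],
)

```text
time: 6.45
tool_pos: [0.5662, -0.2313, 0.2435]
tool_rot: [0.0, 1.0, 0.01, 0.001]
contact_force: [0.4, 0.1, -2.0]
gripper_width: 0.177
grasp_force: 59.8
```

servo_tool(
  motion=[-1,-0.05,-0.1,0,0,-1,-0.15,-0.3,0,0,-1,-0.25,-0.55,0,0,-1,-0.35,-0.75,0,0,-1,-0.4,-0.85,0,0],
)

```text
time: 7.08
tool_pos: [0.5141, -0.1283, 0.24]
tool_rot: [-0.001, 1.0, 0.011, -0.002]
contact_force: [0.6, 0.6, -2.5]
gripper_width: 0.174
grasp_force: 59.7
```

servo_tool(
  motion=[-1,-0.05,-0.1,0,0,-1,-0.15,-0.3,0,0,-1,-0.25,-0.55,0,0,-1,-0.35,-0.75,0,0,-1,-0.39,-0.84,0,0],
)

```text
time: 7.7
tool_pos: [0.4663, -0.0296, 0.2418]
tool_rot: [0.0, 1.0, 0.011, -0.0]
contact_force: [-0.2, -0.6, -1.6]
gripper_width: 0.177
grasp_force: 59.8
```

```bash
python3 e.py top side
```

```text
7.7 [ 0.4663 -0.0296  0.2418] [-0.1517 -0.6308 -1.5834] 0.1770356296358867
top
p 0.61 n 805 u [-0.1383 -0.0424]
u -0.14 n 63 z(10,50,90) [-19.5 -17.4 -14. ]
u -0.12 n 162 z(10,50,90) [-19.4 -15.7   1. ]
u -0.10 n 159 z(10,50,90) [-19.5 -15.9   2.9]
u -0.08 n 268 z(10,50,90) [-20.5 -16.3   0. ]
u -0.06 n 92 z(10,50,90) [-19.6 -15.3   1.8]
u -0.04 n 61 z(10,50,90) [-21.  -16.8   2.2]
side
p 0.65 n 949 u [-0.1422  0.0466]
u -0.14 n 107 z(10,50,90) [-19.2 -17.5  -3.1]
u -0.12 n 148 z(10,50,90) [-18.5 -11.2  -1. ]
u -0.10 n 85 z(10,50,90) [-18.4  -8.3  -0.5]
u -0.08 n 128 z(10,50,90) [-17.7  -9.8  -0.8]
u -0.06 n 84 z(10,50,90) [-17.7  -7.8  -0.3]
u -0.04 n 164 z(10,50,90) [-15.9  -4.2   6. ]
u -0.02 n 104 z(10,50,90) [-12.   8.  20.]
u -0.00 n 6 z(10,50,90) [14.5 20.3 24.5]
u 0.02 n 60 z(10,50,90) [ 5.7 14.7 22.5]
u 0.04 n 60 z(10,50,90) [ 6.  15.2 23. ]
```

servo_tool(
  motion=[-1,0,0,0.1,0,-1,0,0,0.25,0,-1,0,0,0.37,0,-1,0,0,0.37,0],
)

```text
time: 8.4
tool_pos: [0.4655, -0.0302, 0.1951]
tool_rot: [-0.001, 1.0, 0.01, -0.002]
contact_force: [0.1, -0.4, -2.0]
gripper_width: 0.173
grasp_force: 59.8
```

servo_tool(
  motion=[-1,0,0,0.02,0,-1,0,0,0.05,0,-1,0,0,0.07,0,-1,0,0,0.07,0],
)

```text
time: 8.9
tool_pos: [0.4675, -0.0305, 0.1916]
tool_rot: [0.0, 1.0, 0.011, 0.001]
contact_force: [-4.2, -0.3, 5.7]
gripper_width: 0.176
grasp_force: 60.9
```

```bash
python3 e.py top
```

```text
8.9 [ 0.4675 -0.0305  0.1916] [-4.2294 -0.3341  5.7438] 0.17579705271869425
top
p 0.64 n 744 u [-0.1383 -0.0421]
u -0.14 n 74 z(10,50,90) [-20.8 -17.9 -14.2]
u -0.12 n 134 z(10,50,90) [-20.5 -17.2  -1.6]
u -0.10 n 139 z(10,50,90) [-21.4 -16.9   2.4]
u -0.08 n 234 z(10,50,90) [-20.6 -16.8  -1. ]
u -0.06 n 101 z(10,50,90) [-19.7 -13.7   2.6]
u -0.04 n 62 z(10,50,90) [-20.3 -15.9   1.6]
```

servo_tool(
  motion=[-1,0,0,0.02,0,-1,0,0,0.04,0,-1,0,0,0.06,0,-1,0,0,0.06,0],
)

```text
time: 9.5
tool_pos: [0.4676, -0.0307, 0.1854]
tool_rot: [0.001, 1.0, 0.011, 0.001]
contact_force: [-7.9, 0.8, 9.5]
gripper_width: 0.179
grasp_force: 63.1
```

```bash
python3 e.py top side
```

```text
9.5 [ 0.4676 -0.0307  0.1854] [-7.9273  0.7833  9.4772] 0.17872767601255504
top
p 0.75 n 584 u [-0.1331 -0.0428]
u -0.14 n 41 z(10,50,90) [-38.4 -35.2 -32.7]
u -0.12 n 141 z(10,50,90) [-37.2 -33.8 -29.4]
u -0.10 n 118 z(10,50,90) [-33.  -29.4 -12.3]
u -0.08 n 222 z(10,50,90) [-31.8 -28.1 -10.8]
u -0.06 n 43 z(10,50,90) [-27.7 -22.9  -2.8]
u -0.04 n 19 z(10,50,90) [-25.2 -21.1  -1.7]
side
p 0.78 n 980 u [-0.1361  0.0453]
u -0.14 n 67 z(10,50,90) [-37.8 -36.  -22.6]
u -0.12 n 170 z(10,50,90) [-36.  -29.5 -16.8]
u -0.10 n 88 z(10,50,90) [-31.5 -20.2 -13.3]
u -0.08 n 148 z(10,50,90) [-29.  -21.2 -11.4]
u -0.06 n 89 z(10,50,90) [-25.9 -13.8  -7. ]
u -0.04 n 136 z(10,50,90) [-22.  -10.7   6.9]
u -0.02 n 179 z(10,50,90) [-20.   -1.6  17.2]
u 0.02 n 50 z(10,50,90) [12.2 19.7 26.9]
u 0.04 n 53 z(10,50,90) [12.5 21.4 28.9]
```

servo_tool(
  motion=[-1,0,0,0.005,0,-1,0,0,0.01,0,-1,0,0,0.01,0],
)

```text
time: 10.07
tool_pos: [0.4677, -0.0307, 0.1851]
tool_rot: [0.001, 1.0, 0.011, 0.001]
contact_force: [-9.7, 0.7, 12.9]
gripper_width: 0.169
grasp_force: 63.7
```

servo_tool(
  motion=[-1,0,0,-0.05,0,-1,0,0,-0.18,0,-1,0,0,-0.35,0,-1,0,0,-0.5,0,-1,0,0,-0.58,0],
)

```text
time: 10.7
tool_pos: [0.4675, -0.0305, 0.2527]
tool_rot: [0.0, 1.0, 0.01, 0.001]
contact_force: [0.7, -0.7, -2.0]
gripper_width: 0.173
grasp_force: 61.4
```

```bash
python3 e.py side top
```

```text
10.7 [ 0.4675 -0.0305  0.2527] [ 0.6605 -0.7055 -2.0228] 0.17310597987994952
side
p 0.67 n 996 u [-0.137   0.0446]
u -0.14 n 73 z(10,50,90) [-37.3 -35.5 -20.1]
u -0.12 n 176 z(10,50,90) [-35.4 -27.  -15.9]
u -0.10 n 97 z(10,50,90) [-30.7 -19.2 -12.6]
u -0.08 n 141 z(10,50,90) [-28.2 -20.4 -10.9]
u -0.06 n 83 z(10,50,90) [-25.9 -16.3  -7.4]
u -0.04 n 126 z(10,50,90) [-21.2 -10.9  -2.8]
u -0.02 n 180 z(10,50,90) [-17.2  -0.8  16.7]
u 0.02 n 63 z(10,50,90) [10.7 20.1 27.2]
u 0.04 n 55 z(10,50,90) [11.6 20.6 28.6]
top
p 0.94 n 719 u [-0.1339 -0.0412]
u -0.14 n 39 z(10,50,90) [-38.2 -35.4 -32.3]
u -0.12 n 173 z(10,50,90) [-37.1 -33.1 -18.4]
u -0.10 n 131 z(10,50,90) [-32.6 -29.3 -11.5]
u -0.08 n 263 z(10,50,90) [-30.8 -27.2  -9.4]
u -0.06 n 82 z(10,50,90) [-28.9 -24.2  -6.2]
u -0.04 n 31 z(10,50,90) [-25.5 -21.3   0.4]
```

servo_tool(
  motion=[-1,0.017,-0.021,0,0,-1,0.058,-0.072,0,0,-1,0.125,-0.155,0,0,-1,0.217,-0.269,0,0,-1,0.333,-0.413,0,0],
)

```text
time: 11.52
tool_pos: [0.5066, 0.0212, 0.2505]
tool_rot: [-0.0, 1.0, 0.011, 0.0]
contact_force: [0.1, 0.5, -1.6]
gripper_width: 0.172
grasp_force: 61.4
```

servo_tool(
  motion=[-1,0.133,-0.165,0,0,-1,0.275,-0.341,0,0,-1,0.417,-0.517,0,0,-1,0.558,-0.692,0,0,-1,0.7,-0.868,0,0],
)

```text
time: 12.15
tool_pos: [0.5885, 0.1279, 0.2501]
tool_rot: [-0.0, 1.0, 0.011, -0.0]
contact_force: [-0.0, -0.2, -2.6]
gripper_width: 0.177
grasp_force: 61.4
```

servo_tool(
  motion=[-1,0.133,-0.165,0,0.02,-1,0.258,-0.32,0,0.05,-1,0.375,-0.465,0,0.08,-1,0.475,-0.589,0,0.1,-1,0.575,-0.71,0,0.115],
)

```text
time: 12.78
tool_pos: [0.6553, 0.2146, 0.2497]
tool_rot: [0.0, 0.999, -0.034, -0.0]
contact_force: [1.0, -1.0, -2.0]
gripper_width: 0.174
grasp_force: 61.4
```

```bash
python3 e.py side top; python3 -c "
import cv2,glob
f=sorted(glob.glob('pics/top_*.png'))[-1];g=sorted(glob.glob('pics/side_*.png'))[-1];print(f,g)
a=cv2.imread(f)[170:320,170:330];b=cv2.imread(g)[210:370,120:340]
cv2.imwrite('pics/c1.png',cv2.hconcat([cv2.resize(a,(320,300)),cv2.resize(b,(412,300))]))"
```

```text
12.775 [0.6553 0.2146 0.2497] [ 0.9855 -1.0489 -2.0437] 0.1737434783921631
side
p 0.67 n 1176 u [-0.1372  0.041 ]
u -0.14 n 113 z(10,50,90) [-36.6 -35.3 -22.1]
u -0.12 n 223 z(10,50,90) [-34.7 -30.6 -16.2]
u -0.10 n 93 z(10,50,90) [-31.  -18.6 -11.6]
u -0.08 n 124 z(10,50,90) [-27.6 -18.5 -10. ]
u -0.06 n 123 z(10,50,90) [-27.  -17.4  -6.7]
u -0.04 n 133 z(10,50,90) [-20.1  -7.5   6. ]
u -0.02 n 303 z(10,50,90) [-16.9  -3.2  16.1]
u 0.02 n 19 z(10,50,90) [13.5 20.4 26.2]
u 0.04 n 43 z(10,50,90) [13.6 21.3 27.6]
top
p 0.55 n 303 u [-0.064  -0.0171]
u -0.06 n 39 z(10,50,90) [-25.2  -8.1  -3.7]
u -0.04 n 159 z(10,50,90) [-24.2 -20.8  -3.9]
u -0.02 n 104 z(10,50,90) [-22.3   4.4  20.6]
pics/top_9500.png pics/side_9500.png
```

View pics/c1.png

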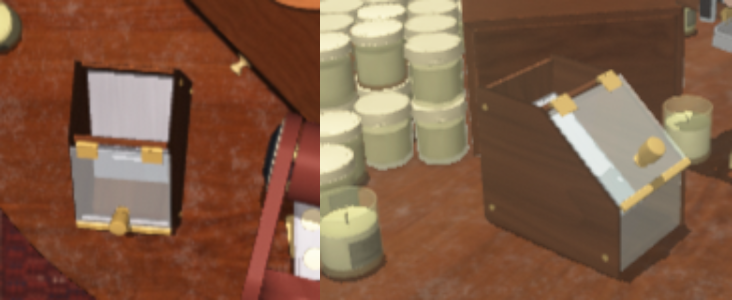

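servo_tool(
  motion=[-1,0,0.01,0.08,0,-1,0,0.018,0.2,0,-1,0,0.018,0.31,0,-1,0,0.018,0.365,0,-1,0,0.018,0.365,0],
)

```text
time: 13.6
tool_pos: [0.6541, 0.2102, 0.2055]
tool_rot: [0.0, 0.999, -0.035, -0.001]
contact_force: [-0.2, 0.3, -1.7]
gripper_width: 0.174
grasp_force: 61.4
```

servo_tool(
  motion=[-1,-0.03,0,0,0,-1,-0.07,0,0.01,0,-1,-0.1,0,0.03,0,-1,-0.11,0,0.04,0,-1,-0.11,0,0.04,0],
)

```text
time: 14.22
tool_pos: [0.6412, 0.2113, 0.2017]
tool_rot: [0.0, 0.999, -0.035, -0.0]
contact_force: [0.8, 0.2, -1.0]
gripper_width: 0.177
grasp_force: 61.4
```

```bash
python3 e.py side; ls -t pics | head -1; python3 -c "
import cv2,glob,os
g=max(glob.glob('pics/side_*.png'),key=os.path.getmtime)
cv2.imwrite('pics/c2.png',cv2.resize(cv2.imread(g)[210:370,120:340],(660,480),interpolation=2))"
```

```text
14.225 [0.6412 0.2113 0.2017] [ 0.8027  0.1884 -0.9728] 0.177031762096934
side
p 0.81 n 1271 u [-0.1355  0.0455]
u -0.14 n 87 z(10,50,90) [-35.9 -34.3 -18.9]
u -0.12 n 251 z(10,50,90) [-34.7 -31.7 -16.2]
u -0.10 n 105 z(10,50,90) [-30.2 -18.2 -12. ]
u -0.08 n 130 z(10,50,90) [-28.3 -19.   -9.7]
u -0.06 n 164 z(10,50,90) [-54.7 -18.9  -7.3]
u -0.04 n 138 z(10,50,90) [-21.4  -8.5   9.4]
u -0.02 n 316 z(10,50,90) [-17.1  -2.8  17.6]
u -0.00 n 5 z(10,50,90) [ 7.3 21.4 23.8]
u 0.02 n 24 z(10,50,90) [13.4 19.9 25.5]
u 0.04 n 41 z(10,50,90) [11.9 19.3 25.8]
u 0.06 n 9 z(10,50,90) [-38.7 -37.2  12.8]
side_14225.png
```

View pics/c2.png

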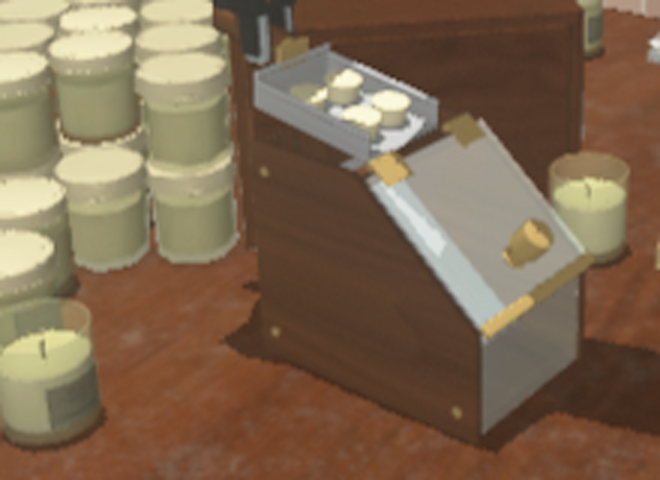

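servo_tool(
  motion=[-1,-0.02,0,0,0,-1,-0.04,0,0,0,-1,-0.06,0,0,0,-1,-0.06,0,0,0],
)

```text
time: 14.82
tool_pos: [0.6392, 0.2116, 0.2056]
tool_rot: [-0.001, 0.999, -0.035, 0.007]
contact_force: [11.2, -0.4, 0.2]
gripper_width: 0.175
grasp_force: 61.7
```

servo_tool(
  motion=[-1,-0.03,0,-0.03,0,-1,-0.05,0,-0.06,0,-1,-0.07,0,-0.1,0,-1,-0.07,0,-0.1,0],
)

```text
time: 15.32
tool_pos: [0.6299, 0.2122, 0.2177]
tool_rot: [-0.001, 0.999, -0.035, 0.006]
contact_force: [8.9, -0.7, 1.2]
gripper_width: 0.177
grasp_force: 61.6
```

```bash
python3 e.py side
```

```text
15.325 [0.6299 0.2122 0.2177] [ 8.95   -0.7339  1.2092] 0.17682478172282323
side
p 0.61 n 1297 u [-0.1233  0.0642]
u -0.12 n 210 z(10,50,90) [-53.  -49.4 -34.2]
u -0.10 n 170 z(10,50,90) [-50.  -36.9 -28. ]
u -0.08 n 140 z(10,50,90) [-40.8 -31.6 -22.5]
u -0.06 n 193 z(10,50,90) [-38.4 -31.1 -17.2]
u -0.04 n 109 z(10,50,90) [-30.1 -17.7 -10.9]
u -0.02 n 396 z(10,50,90) [-24.3  -8.7  11.7]
u 0.02 n 20 z(10,50,90) [16.1 22.5 28.9]
u 0.04 n 35 z(10,50,90) [17.1 23.1 28.9]
u 0.06 n 13 z(10,50,90) [-96.4 -87.2   2.1]
```

servo_tool(
  motion=[-1,-0.03,0,-0.03,0,-1,-0.06,0,-0.07,0,-1,-0.09,0,-0.12,0,-1,-0.1,0,-0.14,0,-1,-0.1,0,-0.14,0],
)

```text
time: 16.05
tool_pos: [0.6158, 0.2131, 0.2324]
tool_rot: [-0.0, 0.999, -0.035, 0.003]
contact_force: [6.2, 0.8, -0.4]
gripper_width: 0.176
grasp_force: 61.2
```

```bash
python3 e.py side
```

```text
16.05 [0.6158 0.2131 0.2324] [ 6.237   0.7646 -0.4194] 0.17550531410570655
side
p 0.68 n 4037 u [-0.2324 -0.0269]
u -0.16 n 502 z(10,50,90) [-94.7 -88.  -81.4]
u -0.14 n 511 z(10,50,90) [-78.3 -71.3 -64.2]
u -0.12 n 166 z(10,50,90) [-66.8 -63.5 -57.8]
u -0.10 n 26 z(10,50,90) [-164.   -67.6  -64. ]
u -0.08 n 15 z(10,50,90) [-115.9  -60.8  -56.2]
u -0.04 n 25 z(10,50,90) [-116.  -113.2  -70.1]
u -0.02 n 194 z(10,50,90) [-107.2  -84.   -69.4]
```

servo_tool(
  motion=[-1,0.05,0,-0.03,0,-1,0.12,0,-0.04,0,-1,0.2,0,-0.04,0,-1,0.25,0,-0.04,0,-1,0.25,0,-0.04,0],
)

```text
time: 16.77
tool_pos: [0.6441, 0.211, 0.2351]
tool_rot: [0.0, 0.999, -0.035, -0.0]
contact_force: [0.3, 0.4, -1.5]
gripper_width: 0.175
grasp_force: 61.0
```

```bash
python3 e.py side; python3 -c "
import cv2,glob,os
g=max(glob.glob('pics/side_*.png'),key=os.path.getmtime)
cv2.imwrite('pics/c3.png',cv2.resize(cv2.imread(g)[210:370,120:340],(660,480),interpolation=2))"
```

```text
16.775 [0.6441 0.211  0.2351] [ 0.2562  0.4106 -1.4659] 0.17479058272177092
side
p 0.57 n 1723 u [-0.1131  0.0295]
u -0.12 n 64 z(10,50,90) [-72.8 -70.3 -53.9]
u -0.10 n 306 z(10,50,90) [-68.7 -63.4 -48.1]
u -0.08 n 273 z(10,50,90) [-59.7 -53.8 -38.7]
u -0.06 n 289 z(10,50,90) [-50.8 -45.  -29. ]
u -0.04 n 256 z(10,50,90) [-41.4 -36.1 -20.6]
u -0.02 n 498 z(10,50,90) [-31.7 -16.6   7.3]
u -0.00 n 9 z(10,50,90) [-26.9 -25.7  19.8]
u 0.02 n 11 z(10,50,90) [20.4 23.8 28.1]
u 0.04 n 16 z(10,50,90) [22.5 25.7 29.4]
```

View pics/c3.png

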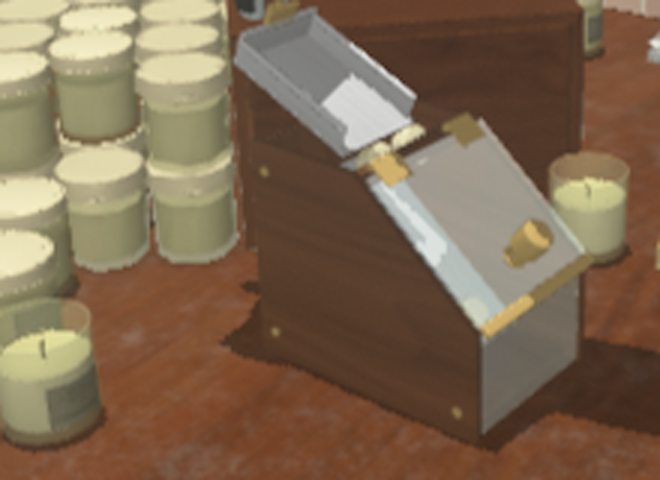

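servo_tool(
  motion=[-1,0.05,0,-0.01,0,-1,0.1,0,-0.03,0,-1,0.15,0,-0.04,0,-1,0.18,0,-0.04,0,-1,0.18,0,-0.04,0],
)

```text
time: 17.5
tool_pos: [0.6656, 0.2095, 0.2401]
tool_rot: [0.0, 0.999, -0.035, -0.0]
contact_force: [-0.5, -0.3, -2.0]
gripper_width: 0.176
grasp_force: 61.0
```

```bash
cat > f.py <<'E'
from h import *
for c in ("side","top"):
    g=grab(c,"m_%s_%d.png"%(c,manip.state()["time"]*1000))
    for r in models.regions_of(c,"melt0"):
        X=cloud(g,r["mask"]); print(c,round(r["p"],2),np.round(r["pixel"]),r["mask"].sum(),np.round(np.median(X,0),3) if len(X) else None)
    if c=="side": cv2.imwrite("pics/c_side.png",cv2.resize(g[0][210:370,120:340,::-1],(412,300),interpolation=2)); a=cv2.imread("pics/c_side.png")
    else: cv2.imwrite("pics/c4_%d.png"%(manip.state()["time"]*1000),cv2.hconcat([a,cv2.resize(g[0][170:320,170:330,::-1],(320,300),interpolation=2)])) 
E
python3 f.py; ls pics/c4*
```

```text
pics/c4_17700.png
```

View pics/c4_17700.png

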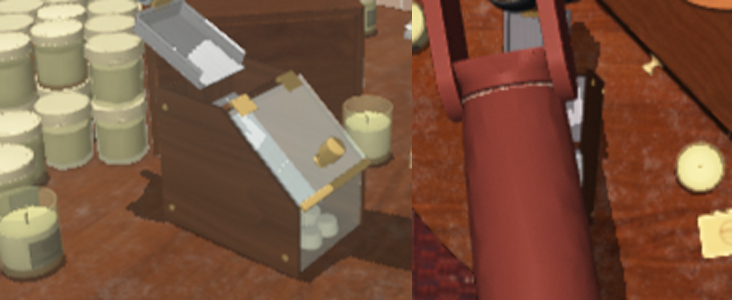

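servo_tool(
  motion=[-1,0,0,-0.3,0,-1,-0.2,0,-0.5,0,-1,-0.58,0,-0.5,0,-1,-0.58,0,-0.5,0],
)

```text
time: 18.2
tool_pos: [0.5936, 0.2149, 0.3004]
tool_rot: [-0.0, 0.999, -0.034, -0.0]
contact_force: [0.3, -0.1, -1.9]
gripper_width: 0.171
grasp_force: 61.1
```

servo_tool(
  motion=[-1,0,0.25,0,0,-1,0,0.6,0,0,-1,0,0.93,0,0],
)

```text
time: 18.58
tool_pos: [0.5885, 0.102, 0.3003]
tool_rot: [0.0, 0.999, -0.034, 0.0]
contact_force: [1.1, -0.4, -1.7]
gripper_width: 0.177
grasp_force: 61.1
```

servo_tool(
  motion=[-1,0,0.35,0,0,-1,0,0.7,0,0,-1,0,0.93,0,0],
)

```text
time: 18.95
tool_pos: [0.5807, -0.0102, 0.3003]
tool_rot: [0.0, 0.999, -0.035, 0.0]
contact_force: [-0.3, 0.2, -1.1]
gripper_width: 0.178
grasp_force: 61.1
```

servo_tool(
  motion=[-1,0,0.35,0,0,-1,0,0.7,0,0,-1,0,0.93,0,0],
)

```text
time: 19.32
tool_pos: [0.5729, -0.1216, 0.3003]
tool_rot: [0.0, 0.999, -0.035, 0.0]
contact_force: [0.6, 0.3, -0.6]
gripper_width: 0.174
grasp_force: 61.1
```

servo_tool(
  motion=[-1,0,0.35,0,0,-1,0,0.7,0,0,-1,0,0.93,0,0,-1,0,0.93,0,0],
)

```text
time: 19.82
tool_pos: [0.5649, -0.233, 0.2999]
tool_rot: [0.0, 0.999, -0.036, -0.0]
contact_force: [-0.0, -0.2, -1.9]
gripper_width: 0.175
grasp_force: 61.1
```

```bash
python3 f.py; python3 e.py side; ls pics/c4*
```

```text
20.025 [ 0.5653 -0.2301  0.3002] [ 0.4155  0.428  -1.5431] 0.1762074060812399
side
p 0.63 n 903 u [-0.1137  0.0459]
u -0.12 n 40 z(10,50,90) [-73.  -70.1 -53.5]
u -0.10 n 158 z(10,50,90) [-68.6 -60.7 -47.3]
u -0.08 n 131 z(10,50,90) [-58.9 -50.6 -38.1]
u -0.06 n 137 z(10,50,90) [-50.3 -41.1 -28.9]
u -0.04 n 133 z(10,50,90) [-41.  -32.6 -19.7]
u -0.02 n 215 z(10,50,90) [-30.2 -15.1   6.6]
u 0.02 n 37 z(10,50,90) [17.  24.8 33.8]
u 0.04 n 47 z(10,50,90) [22.7 32.4 40.9]
pics/c4_17700.png
pics/c4_20025.png
```

View pics/c4_20025.png

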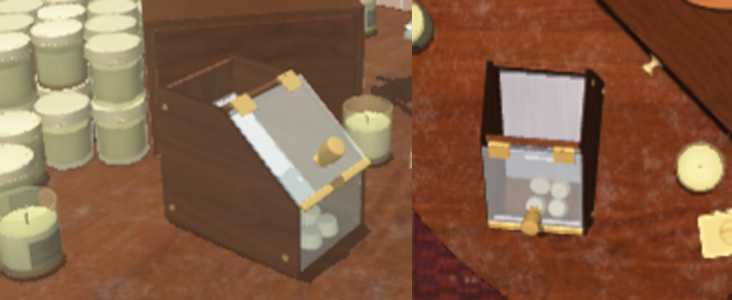

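servo_tool(
  motion=[-1,0,0,0.3,0,-1,0,0,0.7,0,-1,0,0,1,0,-1,0,0,1,0],
)

```text
time: 20.62
tool_pos: [0.5629, -0.2289, 0.1763]
tool_rot: [-0.002, 0.999, -0.034, -0.003]
contact_force: [0.2, 0.0, -1.0]
gripper_width: 0.177
grasp_force: 60.9
```

servo_tool(
  motion=[-1,0,0,0.3,0,-1,0,0,0.6,0,-1,0,0,0.75,0,-1,0,0,0.75,0],
)

```text
time: 21.12
tool_pos: [0.565, -0.2306, 0.0904]
tool_rot: [-0.0, 0.999, -0.035, -0.0]
contact_force: [1.0, -0.7, -0.6]
gripper_width: 0.175
grasp_force: 61.0
```

servo_tool(
  motion=[-1,0.02,0,0.1,0,-1,0.04,0,0.22,0,-1,0.06,0,0.36,0,-1,0.09,0,0.48,0,-1,0.1,0,0.57,0],
)

```text
time: 21.75
tool_pos: [0.578, -0.2321, 0.0222]
tool_rot: [0.0, 0.999, -0.035, 0.001]
contact_force: [2.6, -0.4, 3.8]
gripper_width: 0.168
grasp_force: 61.0
```

Top view shows all four melts inside the bin's front (crop ~(550,195)), tray empty. Setting it down and releasing.

servo_tool(
  motion=[-1,0,0,0.02,0,-1,0,0,0.02,0,-0.3,0,0,0.02,0,0.6,0,0,0.02,0,0.6,0,0,0.02,0],
)

```text
time: 22.38
tool_pos: [0.5764, -0.2315, 0.0188]
tool_rot: [-0.0, 0.999, -0.035, -0.001]
contact_force: [0.1, 0.2, 0.0]
gripper_width: 0.762
grasp_force: 0.0
```

servo_tool(
  motion=[0.6,0,0,-0.15,0,0.6,0,0,-0.5,0,0.6,0,0,-1,0],
)

```text
time: 22.75
tool_pos: [0.5758, -0.2311, 0.1399]
tool_rot: [-0.001, 0.999, -0.035, -0.001]
contact_force: [0.9, -0.7, 0.6]
gripper_width: 0.8
grasp_force: 0.0
```

servo_tool(
  motion=[0.6,0,0,-0.5,0,0.6,0,0,-1,0,0.6,0,0,-1,0],
)

```text
time: 23.12
tool_pos: [0.5799, -0.2332, 0.2694]
tool_rot: [0.003, 0.999, -0.035, 0.007]
contact_force: [-0.0, 0.6, -0.3]
gripper_width: 0.799
grasp_force: 0.0
```

```bash
cat > k.py <<'E'
from h import *
np.set_printoptions(precision=4,suppress=True)
s=manip.state(); print(s["time"],s["tool_pos"])
g=grab("top","k_top.png"); X=cloud(g,np.ones((480,640),bool))
k=X[(abs(X[:,0]-.398)<.04)&(abs(X[:,1]-.23)<.04)]; d=k[:,2]-(.170-.839*(.497-k[:,0])-.0586*(k[:,1]-.2235))
k=k[d>.02]; print("knob",len(k),k.mean(0),rect(k),k.min(0),k.max(0))
t=X[(X[:,0]>.41)&(X[:,0]<.66)&(abs(X[:,1]+.235)<.07)&(X[:,2]>.012)&(X[:,2]<.07)]; print("tray",rect(t),t.min(0),t.max(0))
c=X[(X[:,0]>.45)&(X[:,0]<.53)&(abs(X[:,1]+.235)<.03)&(X[:,2]<.03)]
A=np.c_[c[:,:2],np.ones(len(c))]; print("tray floor plane",np.linalg.lstsq(A,c[:,2],rcond=None)[0],c[:,2].mean())
cv2.imwrite("pics/kc.png",cv2.resize(g[0][180:320,180:440,::-1],(780,420),interpolation=2))
E
python3 k.py
```

```text
23.125 [ 0.5799 -0.2332  0.2694]
knob 95 [0.399  0.2284 0.1322] [398.8, 228.9, 22.0, 28.2, 80.4] [0.3845 0.2176 0.1207] [0.4125 0.2407 0.1441]
tray [545.4, -228.7, 77.7, 172.6, 86.1] [ 0.4619 -0.2675  0.012 ] [ 0.6311 -0.1847  0.0474]
tray floor plane [-0.759  -1.5337  0.01  ] 0.010141425195846487
```

servo_tool(
  motion=[0.3,-0.15,-0.35,0,0,0.3,-0.33,-0.7,0,0,0.3,-0.44,-0.93,0,0],
)

```text
time: 23.55
tool_pos: [0.5303, -0.1148, 0.2577]
tool_rot: [-0.001, 0.999, -0.034, -0.002]
contact_force: [0.3, 0.3, -0.3]
gripper_width: 0.649
grasp_force: 0.0
```

servo_tool(
  motion=[0.3,-0.15,-0.35,0,0,0.3,-0.33,-0.7,0,0,0.3,-0.44,-0.93,0,0],
)

```text
time: 23.92
tool_pos: [0.4853, 0.0, 0.2578]
tool_rot: [-0.0, 0.999, -0.034, -0.001]
contact_force: [0.5, -0.5, 0.0]
gripper_width: 0.651
grasp_force: 0.0
```

servo_tool(
  motion=[0.3,-0.15,-0.35,0,0,0.3,-0.33,-0.7,0,0,0.3,-0.44,-0.93,0,0],
)

```text
time: 24.3
tool_pos: [0.4404, 0.1147, 0.2579]
tool_rot: [0.0, 0.999, -0.034, -0.001]
contact_force: [0.3, -0.2, 1.0]
gripper_width: 0.647
grasp_force: 0.0
```

servo_tool(
  motion=[0.3,-0.15,-0.35,0,0,0.3,-0.33,-0.7,0,0,0.3,-0.44,-0.93,0,0,0.3,-0.44,-0.93,0,0],
)

```text
time: 24.8
tool_pos: [0.3957, 0.2293, 0.258]
tool_rot: [0.001, 0.999, -0.033, -0.001]
contact_force: [-0.1, 0.1, -0.4]
gripper_width: 0.65
grasp_force: 0.0
```

```bash
cat > k2.py <<'E'
from h import *
np.set_printoptions(precision=4,suppress=True)
T=tool(); g=grab("wrist","w2.png"); X=cloud(g,np.ones((480,640),bool)); print(manip.state()["time"],T[:3,3])
k=X[(abs(X[:,0]-.398)<.04)&(abs(X[:,1]-.23)<.04)]; d=k[:,2]-(.170-.839*(.497-k[:,0])-.0586*(k[:,1]-.2235))
k=k[d>.02]; print("knob",len(k),k.mean(0) if len(k) else 0,rect(k) if len(k) else 0,k.min(0),k.max(0))
g=grab("top"); X=cloud(g,np.ones((480,640),bool))
t=X[(X[:,0]>.41)&(X[:,0]<.66)&(abs(X[:,1]+.235)<.07)&(X[:,2]>.012)&(X[:,2]<.07)]; print("tray",rect(t),t.min(0),t.max(0))
h=t[(t[:,2]>.035)&(t[:,0]>.57)]; print(np.polyfit(h[:,0],h[:,2],1),h[:,2].mean())
E
python3 k2.py
```

```text
24.85 [0.3957 0.2293 0.258 ]
knob 27667 [0.4067 0.2294 0.3211] [398.3, 230.0, 81.3, 34.7, 86.2] [0.3805 0.19   0.1152] [0.4165 0.27   0.3564]
tray [520.0, -222.4, 222.7, 96.5, 8.1] [ 0.4165 -0.2859  0.0121] [ 0.634  -0.1839  0.054 ]
[-0.0324  0.0626] 0.04311934673411613
```

servo_tool(
  motion=[0.3,0.02,0,0.3,0,0.3,0.02,0,0.7,0,0.3,0.02,0,0.9,0,0.3,0.02,0,0.9,0],
)

```text
time: 25.4
tool_pos: [0.3982, 0.2264, 0.1487]
tool_rot: [0.001, 0.999, -0.036, -0.003]
contact_force: [0.1, -0.1, 0.5]
gripper_width: 0.651
grasp_force: 0.0
```

servo_tool(
  motion=[0.3,0,0,0.15,0,0.3,0,0,0.3,0,0.3,0,0,0.35,0,0.3,0,0,0.35,0],
)

```text
time: 25.9
tool_pos: [0.3993, 0.228, 0.1089]
tool_rot: [0.0, 0.999, -0.035, -0.001]
contact_force: [-0.2, -0.1, -0.1]
gripper_width: 0.648
grasp_force: 0.0
```

servo_tool(
  motion=[-1,0,0,0,0,-1,0,0,0,0,-1,0,0,0,0,-1,0,0,0,0],
)

```text
time: 26.4
tool_pos: [0.4002, 0.2292, 0.1106]
tool_rot: [-0.001, 0.999, -0.035, 0.001]
contact_force: [-1.3, 4.8, 2.8]
gripper_width: 0.262
grasp_force: 58.7
```

servo_tool(
  motion=[-1,-0.022,0,-0.06,0,-1,-0.042,0,-0.12,0,-1,-0.058,0,-0.18,0,-1,-0.07,0,-0.24,0,-1,-0.078,0,-0.3,0],
)

```text
time: 27.02
tool_pos: [0.3917, 0.2297, 0.1459]
tool_rot: [-0.002, 0.999, -0.035, 0.002]
contact_force: [7.3, 7.1, -4.1]
gripper_width: 0.262
grasp_force: 58.9
```

servo_tool(
  motion=[-1,0.0,0,-0.08,0,-1,0.001,0,-0.16,0,-1,0.014,0,-0.235,0,-1,0.03,0,-0.31,0,-1,0.03,0,-0.31,0],
)

```text
time: 27.65
tool_pos: [0.3949, 0.2295, 0.1826]
tool_rot: [-0.002, 0.999, -0.035, 0.001]
contact_force: [6.8, 7.1, -6.1]
gripper_width: 0.26
grasp_force: 59.1
```

```bash
cat > fl.py <<'E'
from h import *
s=manip.state(); print(s["time"],s["tool_pos"],s["contact_force"],s["gripper_width"],s["grasp_force"])
g=grab("side","fl_%d.png"%(s["time"]*1000)); rs=models.regions_of("side","flap_knob")
for r in rs[:1]:
    X=cloud(g,cv2.erode(r["mask"].astype(np.uint8),np.ones((3,3)))>0); b=(X[:,:2]-[.496,.2235])@np.array([.9976,-.07]); 
    for a in np.arange(-.13,.01,.02):
        q=abs(b-a)<.01
        if q.sum()>4: print(round(a,2),q.sum(),np.percentile(X[q,2],[10,50,90]).round(3))
cv2.imwrite("pics/flc_%d.png"%(s["time"]*1000),cv2.resize(g[0][200:370,120:340,::-1],(660,510),interpolation=2))
E
python3 fl.py; ls pics/flc*
```

```text
27.65 [0.39485926 0.22949622 0.18260832] [ 6.80765215  7.11069839 -6.07740002] 0.26038786253680024 59.11488890647888
-0.13 277 [0.171 0.172 0.173]
-0.11 302 [0.171 0.172 0.188]
-0.09 142 [0.171 0.173 0.173]
-0.07 160 [0.172 0.173 0.174]
-0.05 204 [0.173 0.173 0.174]
-0.03 236 [0.173 0.174 0.175]
-0.01 119 [0.173 0.175 0.176]
pics/flc_27650.png
```

servo_tool(
  motion=[-1,0.012,0,-0.04,0,-1,0.027,0,-0.08,0,-1,0.042,0,-0.12,0,-1,0.055,0,-0.15,0,-1,0.055,0,-0.15,0],
)

```text
time: 28.38
tool_pos: [0.4008, 0.2291, 0.1993]
tool_rot: [-0.002, 0.999, -0.035, 0.0]
contact_force: [6.5, 7.6, -8.0]
gripper_width: 0.258
grasp_force: 59.1
```

```bash
python3 fl.py; python3 k2.py | tail -2; ls -t pics/flc*
```

```text
28.375 [0.40083194 0.2290987  0.19931255] [ 6.51893017  7.55237772 -7.97775952] 0.25842743835440596 59.06930387020111
-0.13 228 [0.191 0.193 0.195]
-0.11 287 [0.188 0.19  0.211]
-0.09 147 [0.185 0.187 0.188]
-0.07 128 [0.182 0.184 0.185]
-0.05 159 [0.18  0.181 0.183]
-0.03 185 [0.177 0.178 0.18 ]
-0.01 109 [0.176 0.177 0.178]
tray [539.9, -228.0, 78.7, 188.9, 86.1] [ 0.4437 -0.268   0.0121] [ 0.6341 -0.1846  0.0513]
[-0.0145  0.0518] 0.04314666487981598
pics/flc_28375.png
pics/flc_27650.png
```

servo_tool(
  motion=[-1,0.008,0,-0.02,0,-1,0.008,0,-0.02,0,-1,0.008,0,-0.02,0,-1,0.008,0,-0.02,0,-1,0.008,0,-0.02,0],
)

```text
time: 29.2
tool_pos: [0.4017, 0.2291, 0.2013]
tool_rot: [-0.002, 0.999, -0.035, 0.0]
contact_force: [7.2, 8.1, -9.1]
gripper_width: 0.261
grasp_force: 59.1
```

```bash
python3 fl.py; python3 -c "
import cv2,glob,os
from h import *
t=grab('top')[0][180:320,120:500,::-1]
g=max(glob.glob('pics/flc_*.png'),key=os.path.getmtime)
cv2.imwrite('pics/fin.png',cv2.vconcat([cv2.resize(t,(760,280)),cv2.copyMakeBorder(cv2.resize(cv2.imread(g),(400,309)),0,0,0,360,0)]))"
```

```text
29.2 [0.40170942 0.22905155 0.20131414] [ 7.15034287  8.10010835 -9.08590974] 0.26061935734460145 59.05893087387085
-0.13 229 [0.193 0.196 0.197]
-0.11 297 [0.19  0.192 0.213]
-0.09 151 [0.187 0.189 0.19 ]
-0.07 125 [0.184 0.185 0.187]
-0.05 147 [0.181 0.182 0.183]
-0.03 175 [0.178 0.179 0.18 ]
-0.01 115 [0.176 0.177 0.178]
```

View pics/fin.png

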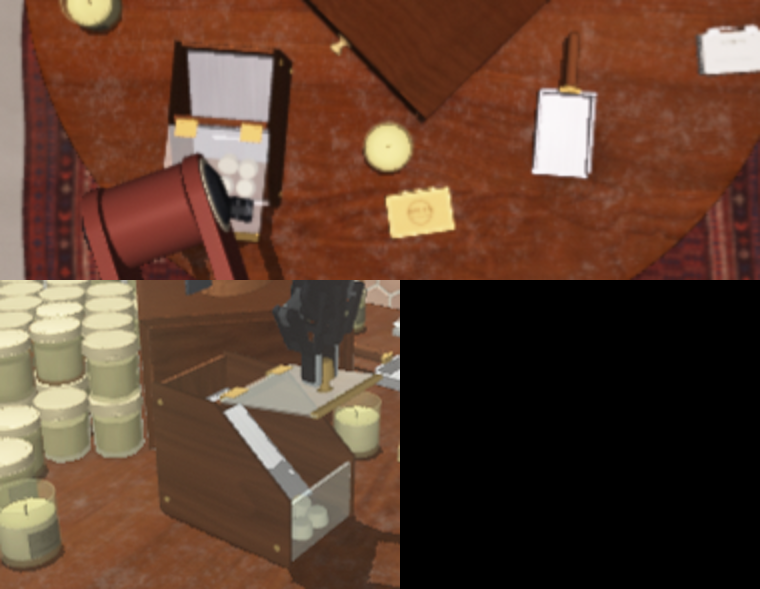

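The final view shows the empty tray flat on the table (565,130), the melts in the bin and the knob gripped. The flap is about 49 degrees open and the bystanders haven't moved. Handing in.

```bash
python3 -c "
from plant import job_done
print(job_done())"
```

```text
the job is handed in; nothing more can be done
None
```

I handed in the job: all four wax melts are in the bin, the empty tray is flat on the table and let go, and the gripper is still holding the flap about 49 degrees open; the hand-in returned no verdict.

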